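# Look into the pellet tub with its press lever and let the lid down softly

### The arm

A 6-joint arm with a two-finger parallel gripper is mounted at the origin on the work surface. World frame = base frame: x ahead of the robot, y to its left, z up, the work surface at z = 0. Lengths are in mm, angles in rad, forces in N, time in s.
With the tool pointing down it reaches from about 300 to 775 mm from the base axis. Payload 14.6 kg.
Tool frame: the origin (TCP) lies between the finger pads; the fingertips stand 25 mm ahead of it and the grasp point (between the pads) lies 6 mm ahead of it; z points along the fingers, y is the line along which they close (so a half turn about z gives the same grasp; the last joint's range is limited). The gripper opens to 94 mm and grips with 3 to 60 N. Pads are 16 mm wide; open, the fingers measure 119 mm over their backs; the gripper's body (75 mm by 177 mm) begins 78 mm behind the grasp point.
Start: joints at [1.232, 0.3, 1.521, -0, 1.321, -0.067], TCP at [147.654, 529.8, 230.446] pointing down, gripper open.
Joint ranges: [-3.03, 3.03], [-0.79, 2.21], [0.23, 2.52], [-1.04, 4.18], [0, 3.07], [-2.55, 2.55]. Speed limits (rad/s): [2.22, 2.22, 2.57, 3.14, 3.14, 3.14].

### API

Orientations are given as [roll, pitch, yaw] about the fixed x, y, z axes, in that order (R = Rz(yaw) Ry(pitch) Rx(roll)).
In Python, from cell import manip gives the robot as it stands. The module is installed in compiled form; this text tells all that it offers.
- The arm moves only by the tool step_arm, never from a script. Its argument "series" is one flat list of numbers, 5 for each row, row after row: the shift along the world's x, y, z in mm, then the turn about the world's z in rad, then the closure, from 0 (fully open) to 1 (shut). In form: [dx, dy, dz, spin, jaw, dx, dy, dz, spin, jaw, ...]. A call has 1 to 20 rows; each row shifts and turns the commanded pose from where the row before left it; what a row does not reach is not made up. A row lasts 1/8 s, in which the tool goes at most 62.5 mm and 10.7 degrees, less where a joint would pass 70% of its speed; a pose out of reach is approached as far as the arm can. A call is refused whole if a number of a shift passes 62.5 or a number of a turn 0.188, either way. A call with a gripper value outside its range is refused whole. The fingers move at their own pace and stop on an object; "squeeze" is the grip in N (left out, the last holds). Time passes only in rows, so rows that do not move let the fingers close. It gives the time, the measured TCP pose, the force, the opening and the grip force at its end, in the units of the state.
- manip.read_state(): the state, without advancing time (a new reading comes with each control period).
- manip.camera(name): name is "side" or "top" or "wrist"; returns (picture, depth): 420x560x3 uint8, blue, green, red; 420x560 float32, mm along the optical axis (not along the pixel's ray), 0 where there is no reading.
- manip.camera_info(name): a dict with "fovy" (degrees; the focal length in pixels is half the picture's height over the tangent of half this angle, whatever the lens; pixels are square), "cx", "cy" (the principal point, pixels), "eye" and "orientation" of the camera in the world. Camera axes: x right, y down, z forward; pixel columns grow to the right and rows downward; lengths in mm; the calibration is good to about 2 mm. A picture is of the moment at which its call begins: read the wrist's pose just before it. camera_info takes no time and is no camera call; for the wrist camera it gives the pose at the moment of the call.
- manip.sign_off(): hands the job in; it is judged then, once.
The state is a dict: "clock": time; "joints": joint angles; "qd": joint speeds; "effort": joint torques, N m; "eef_pos": TCP position; "eef_rot": TCP orientation; "wrist_force": force on the tool from outside, world axes, zero at the start; "moment": the same for the moment, N m; "finger_gap": finger opening in mm; "finger_force": force on a finger pad.
Only numpy, scipy, OpenCV 4.12 (cv2) and the standard library are available. Lean on these libraries where they do the work, as an engineer would, in place of code of your own. Each camera call takes 0.05 s, during which the arm holds its last target. There are 200 camera calls.

### The job

Press the blue lever pad of the clear feed tub all the way down so that its lid stands wide open, and hold it there for a good two seconds so that the stock can be seen. Then ease the pad back up slowly, taking some three seconds and keeping the fingers on it until the lid has closed fully, without slamming. Work only the lever, pressing with the fingertips without gripping or forcing it: never touch the lid, do not lift, tip or shove the tub, leave the other pet things on the shelf as they are, and finish with the hand clear.

Things in the scene. Friction and masses are not known exactly. Their poses are not given: they have to be found in the camera images.
- tub: Clear acrylic tub 150 x 150 mm, white lid, on a steel foot plate; loose on the shelf, some 3 kg. Origin: centre of the acrylic box at shelf level (z = 0). Its -x axis points to the front with the lever pad, +x to the lid hinge, z up. Front wall 75 mm before the origin, rim 145 mm, lid top 152 mm up. Foot plate 176 mm wide, 10 mm high, to 135 mm before the origin; nothing else is under the pad.
- pad: Blue ribbed pad to press: 90 mm wide (its y), 42 mm deep (its x), 8 mm thick, midway on a crossbar. Origin: centre of its upper face, z its normal. At rest 148 mm before the tub's origin, 134 mm above the shelf, rising 0.16 rad to the front; fully down 152 mm before, 92 mm above, falling 0.16 rad. Takes 2 to 5 N, then meets a stop. Let go, it springs back up at once and the lid slams.
- lever (a joint): Angle of the lever about its pivot (a level axis along the tub's own y, 20 mm in front of the tub's origin and 100 mm above the shelf), in rad: 0 = at rest, pad up, lid shut; 0.322 = fully pressed against the stop. The pad's middle sinks about 42 mm over this travel, nearly straight down.
- lid (a joint): Opening angle of the lid about its rear hinge, in rad: 0 = shut, 1.19 = wide open with the lever fully pressed. Push rods tie it to the lever throughout: about 3.7 rad of lid per rad of lever, 0.028 rad of lid per mm of pad travel. Let go from open it falls at well over 5 rad/s and slams; a lid let down properly stays below 2 rad/s.
- lid_panel: White lid panel 160 x 162 mm, 5 mm thick. Origin: on its rear edge at the hinge, 77 mm behind the tub's origin and about 149 mm above the shelf; when shut it reaches 160 mm along its own -x. Opening, its front edge swings up and to the rear, away from the pad, up to about 300 mm above the shelf. Not to be touched.
- bowl: Bystander: stainless steel bowl, 124 mm across, 48 mm tall, 0.22 kg. Origin: centre of its underside.
- chew_block: Bystander: pine chew block with three drilled holes, 100 (its x) x 50 x 45 mm tall. Origin: centre of its underside.
- slicker_brush: Bystander: black slicker brush lying pins up, about 185 mm long along its own x (pin head at +x, 76 mm wide), 25 mm tall. Origin: mid-length at shelf level.
- hideaway: Bystander: blue glazed ceramic arched hideaway, 130 (its x) x 132 mm, 101 mm tall, 0.75 kg. Origin: centre of its underside.

How it is judged:
By the outcome, as a careful person would: the job done as asked, in the order asked, and still so for the second after the job is handed in, with the robot touching nothing.
It also fails if it takes over 43 s, if anything falls off the work surface, if the arm or the gripper's body presses on something with over 40 N, if the wrist force passes 120 N, or if a joint passes its speed limit or range.

## Working session

There is one attempt and no reset: what is moved stays moved. The work goes in short steps, Python scripts to look and compute and a tool call to move; the robot and the scene stay as the last step left them, time stands still between calls to the robot, and variables do not carry over. Pictures are saved under pics/ and viewed, at most 10 in all, crops included, and the job is handed in when it is done.

Besides the shell and the picture viewer there is one more tool, called after "Call:" as a command line: name --argument value ..., lists and objects as JSON in quotes. step_arm: Moves the arm, as the interface text tells. Its arguments: {"type":"object","properties":{"series":{"type":"array"},"squeeze":{"type":"number"}},"required":["series"]}

```bash
mkdir -p pics; cat > h.py <<'E'
import numpy as np,cv2
from cell import manip
from scipy.spatial.transform import Rotation as Ro
def grab(n):
    i=manip.camera_info(n); p,d=manip.camera(n); return p,d,i
def pts(d,i):
    f=d.shape[0]/2/np.tan(np.radians(i['fovy'])/2)
    v,u=np.mgrid[:d.shape[0],:d.shape[1]]
    c=np.dstack([(u-i['cx'])/f*d,(v-i['cy'])/f*d,d])
    o=np.array(i['orientation'],float)
    R=o if o.shape==(3,3) else Ro.from_euler('xyz',o).as_matrix()
    return c@R.T+np.array(i['eye'])
E
python3 - <<'E'
from h import *
ims=[]
for n in('top','side'):
    p,d,i=grab(n);print(n,i)
    cv2.imwrite(f'pics/{n}0.png',p)
    P=pts(d,i)
    hsv=cv2.cvtColor(p,cv2.COLOR_BGR2HSV)
    m=cv2.inRange(hsv,(95,110,50),(130,255,255))
    k,l,s,c=cv2.connectedComponentsWithStats(m)
    for j in range(1,k):
        if s[j,4]>60:
            q=P[(l==j)&(d>0)]; print(s[j],np.median(q,0).round(),np.percentile(q,[3,97],axis=0).round().tolist())
print(manip.read_state())
E
```

```text
top {'fovy': 56.29618607083053, 'cx': 279.53838051777757, 'cy': 215.12020649491288, 'eye': array([ 490.68448579,   25.48635747, 1115.17102683]), 'orientation': array([-3.09317448,  0.02393699, -1.5594195 ])}
[ 363  198   61   59 2211] [ 517. -243.   95.] [[456.0, -307.0, 53.0], [577.0, -187.0, 104.0]]
[285 238  37  21 524] [459. -10. 135.] [[437.0, -50.0, 130.0], [479.0, 30.0, 140.0]]
side {'fovy': 57.002949347226334, 'cx': 280.82016742203564, 'cy': 212.93538902225686, 'eye': array([-194.3395075 , -807.21135594,  783.78688604]), 'orientation': array([-2.11057535,  0.02346836, -0.73477326])}
[259 217  23  15 164] [452. -20. 135.] [[434.0, -55.0, 131.0], [473.0, 22.0, 139.0]]
[ 313  251   57   53 1981] [ 494. -297.   76.] [[440.0, -336.0, 11.0], [552.0, -186.0, 103.0]]
{'clock': 0.1, 'joints': array([ 1.23240499e+00,  3.00382642e-01,  1.52150021e+00, -2.65476247e-05,
        1.32071545e+00, -6.65524274e-02]), 'qd': array([ 0.00037723, -0.00103418, -0.00213688,  0.00067507, -0.00020092,
       -0.00017584]), 'effort': array([ 1.42602825e-03, -5.32644010e+01, -3.53287446e+01,  7.09431502e-02,
        2.34705338e-02, -5.36110463e-05]), 'eef_pos': array([147.5915703 , 529.61194737, 229.96905478]), 'eef_rot': array([-3.14058752e+00, -4.12205587e-05,  2.86976031e+00]), 'wrist_force': array([ 0.21337498, -0.23246249,  0.76186343]), 'moment': array([ 0.00916264,  0.04992597, -0.07259186]), 'finger_force': 0.0, 'finger_gap': 94.04363241168484}
```

View pics/top0.png

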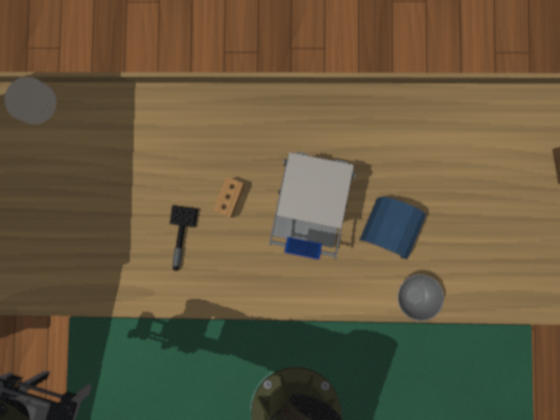

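View pics/side0.png

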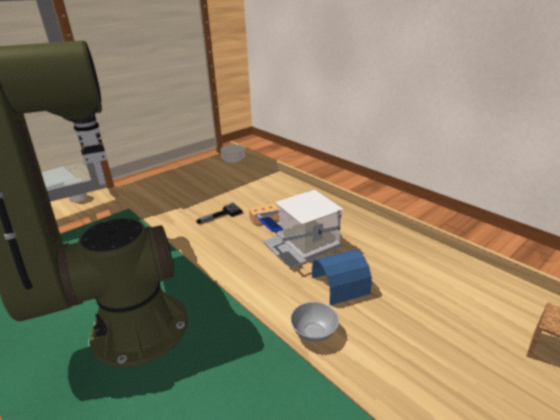

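The top view shows the tub's lid at about (315,190) and the pad at (304,248), with the block and brush to the left and the hideaway and bowl to the right. The side view agrees, and the area over the pad is free. Next I'll get the yaw and centre.

```bash
python3 - <<'E'
from h import *
p,d,i=grab('top');P=pts(d,i)
hsv=cv2.cvtColor(p,cv2.COLOR_BGR2HSV)
def rect(m):
    k,l,s,c=cv2.connectedComponentsWithStats(m.astype(np.uint8)); j=1+np.argmax(s[1:,4]);q=P[l==j]
    r=cv2.minAreaRect(q[:,:2].astype(np.float32));print(np.array(r[0]).round(1),r[1:],'z',np.median(q[:,2]),cv2.boxPoints(r).round().tolist());return r
u=np.zeros(d.shape,bool);u[140:270,260:360]=1
lid=rect(u&(hsv[...,1]<60)&(abs(P[...,2]-152)<8)&(hsv[...,2]>110))
pad=rect((cv2.inRange(hsv,(95,110,50),(130,255,255))>0)&u&(P[...,2]>122))
v=np.array(lid[0])-np.array(pad[0]);print('axis',v,np.hypot(*v),np.arctan2(v[1],v[0]))
E
```

```text
[602.4 -36.7] ((162.6393280029297, 166.07215881347656), 79.34837341308594) z 153.0744366047469 [[506.0, -101.0], [669.0, -132.0], [699.0, 28.0], [536.0, 59.0]]
[458.1  -9.2] ((86.90840148925781, 43.88922882080078), 74.2331314086914) z 135.13557783638066 [[425.0, -45.0], [467.0, -57.0], [491.0, 27.0], [449.0, 39.0]]
axis [144.25799561 -27.58066559] 146.87090389319945 -0.18891009550645324
```

Call:
step_arm --series '[19, -33.6, 2, 0.005, 1, 19, -33.6, 2, 0.005, 1, 19, -33.6, 0, 0.005, 1, 19, -33.6, 0, 0.005, 1, 19, -33.6, 0, 0.005, 1, 19, -33.6, 0, 0.005, 1, 19, -33.6, 0, 0.005, 1, 19, -33.6, 0, 0.005, 1, 19, -33.6, 0, 0.005, 1, 19, -33.6, 0, 0.005, 1, 19, -33.6, 0, 0.005, 1, 19, -33.6, 0, 0.005, 1, 19, -33.6, 0, 0.005, 1, 19, -33.6, 0, 0.005, 1, 19, -33.6, 0, 0.005, 1, 19, -33.6, 0, 0.005, 1, 0, 0, 0, 0, 1, 0, 0, 0, 0, 1]' --squeeze 3

```text
clock: 2.4
eef_pos: [451.3, -7.5, 234.2]
eef_rot: [3.142, -0.001, 2.95]
wrist_force: [-0.1, -0.0, -0.1]
finger_gap: 0.4
finger_force: 0.0
```

```bash
python3 - <<'E'
from h import *
s=manip.read_state();print(s)
p,d,i=grab('wrist');cv2.imwrite('pics/w1.png',p)
P=pts(d,i);h=cv2.cvtColor(p,cv2.COLOR_BGR2HSV)
m=(cv2.inRange(h,(95,110,40),(130,255,255))>0)&(abs(P[...,2]-134)<14)
q=P[m].astype(np.float32);print(len(q))
if len(q):
    r=cv2.minAreaRect(q[:,:2]);print(r,np.median(q,0))
E
```

```text
{'clock': 2.4, 'joints': array([-9.77941618e-02,  7.50308097e-02,  1.77900422e+00,  8.17994628e-05,
        1.28814894e+00, -1.47659331e+00]), 'qd': array([ 0.01563485, -0.01009744,  0.00379359, -0.0004625 ,  0.00116884,
       -0.00056322]), 'effort': array([ -1.08646475, -38.67953181, -35.12337327,  -0.04101852,
         0.05700991,  -0.05184947]), 'eef_pos': array([451.31814601,  -7.48241817, 234.23982712]), 'eef_rot': array([ 3.14157008e+00, -5.96085234e-04,  2.94957265e+00]), 'wrist_force': array([-0.14799931, -0.01006626, -0.14814379]), 'moment': array([-0.04692881, -0.00374485,  0.02008006]), 'finger_force': 0.0, 'finger_gap': 0.4207238858812892}
4519Traceback (most recent call last):
  File "<stdin>", line 8, in <module>
cv2.error: OpenCV(4.12.0) /io/opencv/modules/imgproc/src/convhull.cpp:143: error: (-215:Assertion failed) total >= 0 && (depth == CV_32F || depth == CV_32S) in function 'convexHull'
```

View pics/w1.png

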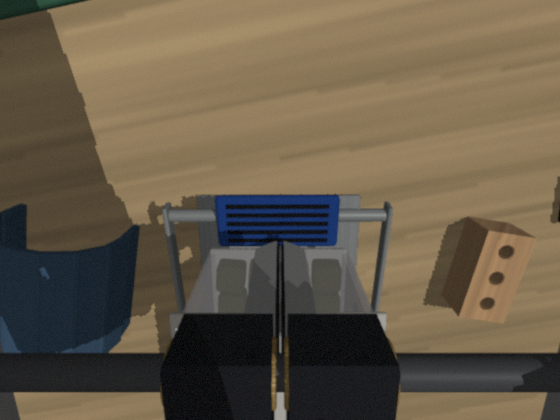

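The wrist view shows the pad at (278,220), square and centred with the closed fingers (tip at about 280,245). I'll check the offset in mm and then descend.

```bash
python3 - <<'E'
from h import *
p,d,i=grab('wrist');P=pts(d,i);h=cv2.cvtColor(p,cv2.COLOR_BGR2HSV)
m=(cv2.inRange(h,(95,110,40),(130,255,255))>0)&(abs(P[...,2]-134)<14)
m[:,:200]=0;m[:,360:]=0
q=np.ascontiguousarray(P[m][:,:2],np.float32)
print(cv2.minAreaRect(q),np.median(P[m],0), manip.read_state()['eef_pos'])
E
```

```text
((456.6880187988281, -10.350086212158203), (90.8414535522461, 41.80226135253906), 79.45372772216797) [453.39183999  -9.84053713 134.84302032] [451.32509361  -7.07319294 234.47386014]
```

Call:
step_arm --series '[0, 0, -20, 0, 1, 0, 0, -20, 0, 1, 0, 0, -15, 0, 1, 0, 0, -8, 0, 1, 0, 0, 0, 0, 1]'

```text
clock: 3.12
eef_pos: [451.6, -7.6, 171.3]
eef_rot: [-3.142, -0.0, 2.95]
wrist_force: [0.8, 0.3, 0.7]
finger_gap: 0.6
finger_force: 0.0
```

Call:
step_arm --series '[1, -2, -2.5, 0, 1, 0, 0, -2.5, 0, 1, 0, 0, -2.5, 0, 1, 0, 0, -2.5, 0, 1, 0, 0, -2.5, 0, 1, 0, 0, -2.5, 0, 1, 0, 0, -2.5, 0, 1, 0, 0, -2.5, 0, 1]'

```text
clock: 4.12
eef_pos: [452.6, -9.8, 151.3]
eef_rot: [-3.142, -0.0, 2.95]
wrist_force: [-1.5, 0.8, 3.0]
finger_gap: 0.6
finger_force: 1.3
```

Call:
step_arm --series '[0, 0, -2.5, 0, 1, 0, 0, -2.5, 0, 1, 0, 0, -2.5, 0, 1, 0, 0, -2.5, 0, 1, 0, 0, -2.5, 0, 1, 0, 0, -2.5, 0, 1, 0, 0, -2.5, 0, 1, 0, 0, -2.5, 0, 1, 0, 0, -2.5, 0, 1, 0, 0, -2.5, 0, 1, 0, 0, -2.5, 0, 1]'

```text
clock: 5.5
eef_pos: [452.7, -9.8, 123.8]
eef_rot: [-3.142, -0.0, 2.95]
wrist_force: [-1.2, 0.1, 1.4]
finger_gap: 0.4
finger_force: 1.1
```

Call:
step_arm --series '[0, 0, -1.5, 0, 1, 0, 0, -1.5, 0, 1, 0, 0, -1, 0, 1]'

```text
clock: 5.88
eef_pos: [452.7, -9.8, 119.9]
eef_rot: [3.142, 0.0, 2.95]
wrist_force: [-0.9, 0.6, 2.0]
finger_gap: 0.6
finger_force: 0.9
```

Call:
step_arm --series '[0, 0, -1, 0, 1, 0, 0, -1, 0, 1]'

```text
clock: 6.12
eef_pos: [452.7, -9.8, 117.9]
eef_rot: [3.142, 0.0, 2.95]
wrist_force: [-0.7, 0.2, 1.3]
finger_gap: 0.4
finger_force: 0.9
```

Call:
step_arm --series '[0, 0, -0.6, 0, 1]'

```text
clock: 6.25
eef_pos: [452.8, -9.8, 117.4]
eef_rot: [-3.142, 0.0, 2.95]
wrist_force: [-1.7, -0.6, 3.4]
finger_gap: 0.3
finger_force: 1.7
```

Call:
step_arm --series '[0, 0, -0.5, 0, 1]'

```text
clock: 6.38
eef_pos: [452.8, -9.8, 117.0]
eef_rot: [-3.142, 0.0, 2.95]
wrist_force: [-0.4, -0.6, 5.0]
finger_gap: 0.7
finger_force: 2.5
```

Call:
step_arm --series '[0, 0, -0.5, 0, 1]'

```text
clock: 6.5
eef_pos: [452.8, -9.8, 116.6]
eef_rot: [3.142, 0.001, 2.95]
wrist_force: [-2.4, 0.3, 6.0]
finger_gap: 0.5
finger_force: 3.5
```

Call:
step_arm --series '[0, 0, -0.5, 0, 1, 0, 0, 0, 0, 1]'

```text
clock: 6.75
eef_pos: [452.9, -9.8, 116.2]
eef_rot: [3.142, 0.001, 2.95]
wrist_force: [-2.6, -0.4, 8.0]
finger_gap: 0.8
finger_force: 4.0
```

```bash
python3 - <<'E'
from h import *
p,d,i=grab('side');cv2.imwrite('pics/s2.png',cv2.resize(p[130:290,180:400],None,fx=3,fy=3))
P=pts(d,i);m=np.zeros(d.shape,bool);m[130:290,240:380]=1
h=cv2.cvtColor(p,cv2.COLOR_BGR2HSV)
m&=(h[...,1]<60)&(P[...,2]>160)&(P[...,0]>480)&(P[...,0]<760)&(abs(P[...,1])<180)
q=P[m];print(len(q),q[:,2].max() if len(q) else 0)
print(manip.read_state()['wrist_force'])
E
```

```text
902 299.9420275006748
[-2.1679603  -1.01558126  8.20714245]
```

View pics/s2.png

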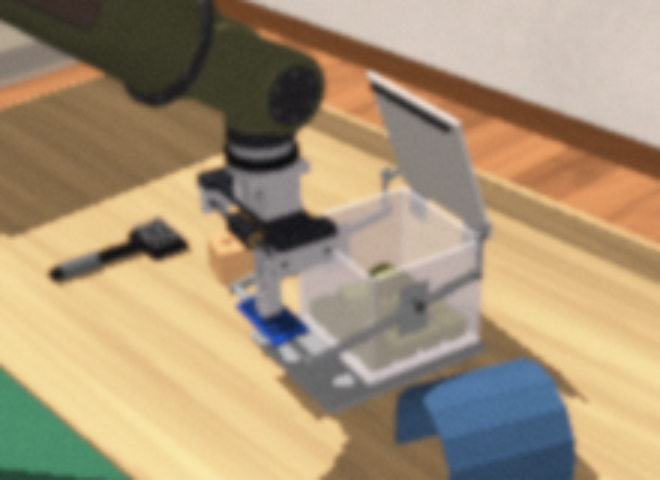

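The cropped side view shows the fingertips on the lowered pad (270,320) and the lid wide open, with its edge at (375,75) and its top at about 300 mm. The stop has been met at 8 N, so I'll hold and then ease up.

Call:
step_arm --series '[0, 0, 0, 0, 1, 0, 0, 0, 0, 1, 0, 0, 0, 0, 1, 0, 0, 0, 0, 1, 0, 0, 0, 0, 1, 0, 0, 0, 0, 1, 0, 0, 0, 0, 1, 0, 0, 0, 0, 1, 0, 0, 0, 0, 1, 0, 0, 0, 0, 1, 0, 0, 0, 0, 1, 0, 0, 0, 0, 1, 0, 0, 0, 0, 1, 0, 0, 0, 0, 1, 0, 0, 0, 0, 1, 0, 0, 0, 0, 1, 0, 0, 0, 0, 1, 0, 0, 0, 0, 1, 0, 0, 0, 0, 1, 0, 0, 0, 0, 1]'

```text
clock: 9.3
eef_pos: [452.9, -9.8, 116.3]
eef_rot: [3.142, 0.001, 2.95]
wrist_force: [-2.3, -0.1, 7.5]
finger_gap: 0.1
finger_force: 4.0
```

Call:
step_arm --series '[0, 0, 1, 0, 1, 0, 0, 1.5, 0, 1, 0, 0, 1.9, 0, 1, 0, 0, 1.9, 0, 1, 0, 0, 1.9, 0, 1, 0, 0, 1.9, 0, 1, 0, 0, 1.9, 0, 1, 0, 0, 1.9, 0, 1, 0, 0, 1.9, 0, 1, 0, 0, 1.9, 0, 1, 0, 0, 1.9, 0, 1, 0, 0, 1.9, 0, 1, 0, 0, 1.9, 0, 1, 0, 0, 1.9, 0, 1, 0, 0, 1.9, 0, 1, 0, 0, 1.9, 0, 1, 0, 0, 1.9, 0, 1, 0, 0, 1.9, 0, 1, 0, 0, 1.9, 0, 1, 0, 0, 1.9, 0, 1]'

```text
clock: 11.8
eef_pos: [452.7, -9.8, 152.7]
eef_rot: [-3.142, 0.0, 2.95]
wrist_force: [1.3, 0.1, 2.5]
finger_gap: 0.3
finger_force: 0.9
```

Call:
step_arm --series '[0, 0, 1.8, 0, 1, 0, 0, 1.6, 0, 1, 0, 0, 1.4, 0, 1]'

```text
clock: 12.18
eef_pos: [452.6, -9.8, 157.4]
eef_rot: [-3.142, -0.0, 2.95]
wrist_force: [1.4, -1.7, 2.0]
finger_gap: 0.5
finger_force: 0.9
```

Call:
step_arm --series '[0, 0, 1, 0, 1, 0, 0, 1, 0, 1, 0, 0, 0.8, 0, 1]'

```text
clock: 12.55
eef_pos: [452.7, -9.8, 160.2]
eef_rot: [-3.142, -0.0, 2.95]
wrist_force: [1.6, -0.6, 0.9]
finger_gap: 0.2
finger_force: 0.9
```

Call:
step_arm --series '[0, 0, 0.7, 0, 1, 0, 0, 0.7, 0, 1]'

```text
clock: 12.8
eef_pos: [452.5, -9.8, 161.5]
eef_rot: [-3.142, -0.0, 2.95]
wrist_force: [0.3, -0.2, 0.3]
finger_gap: 0.8
finger_force: 0.1
```

Call:
step_arm --series '[0, 0, 0.6, 0, 1, 0, 0, 0.6, 0, 1]'

```text
clock: 13.05
eef_pos: [452.5, -9.8, 162.6]
eef_rot: [-3.142, -0.001, 2.95]
wrist_force: [0.1, 0.3, -0.0]
finger_gap: 0.3
finger_force: 0.0
```

Contact was lost gently at about 161.5 mm, the predicted rest height. Now I'll move clear, up and to the front.

Call:
step_arm --series '[0, 0, 2, 0, 1, 0, 0, 8, 0, 1, 0, 0, 20, 0, 1, 0, 0, 30, 0, 1, -10, 0, 30, 0, 1, -20, 0, 30, 0, 1, -20, 0, 10, 0, 1, -20, 0, 0, 0, 1, -15, 0, 0, 0, 1, 0, 0, 0, 0, 1, 0, 0, 0, 0, 1]'

```text
clock: 14.42
eef_pos: [368.0, -9.8, 292.8]
eef_rot: [3.142, 0.0, 2.95]
wrist_force: [-0.3, 0.0, -0.5]
finger_gap: 0.1
finger_force: 0.0
```

```bash
python3 - <<'E'
from h import *
p,d,i=grab('side');cv2.imwrite('pics/s3.png',cv2.resize(p[130:290,180:400],None,fx=3,fy=3))
p,d,i=grab('top');P=pts(d,i);h=cv2.cvtColor(p,cv2.COLOR_BGR2HSV)
u=np.zeros(d.shape,bool);u[140:270,260:360]=1
m=(u&(h[...,1]<60)&(abs(P[...,2]-152)<8)&(h[...,2]>110)).astype(np.uint8)
k,l,s,c=cv2.connectedComponentsWithStats(m);q=P[l==1+np.argmax(s[1:,4])]
print(cv2.minAreaRect(q[:,:2].astype(np.float32)),np.percentile(q[:,2],[5,50,95]))
E
```

```text
((602.1065063476562, -36.81831359863281), (162.79617309570312, 165.48538208007812), 79.24725341796875) [150.1798874  153.10411518 155.89057135]
```

View pics/s3.png

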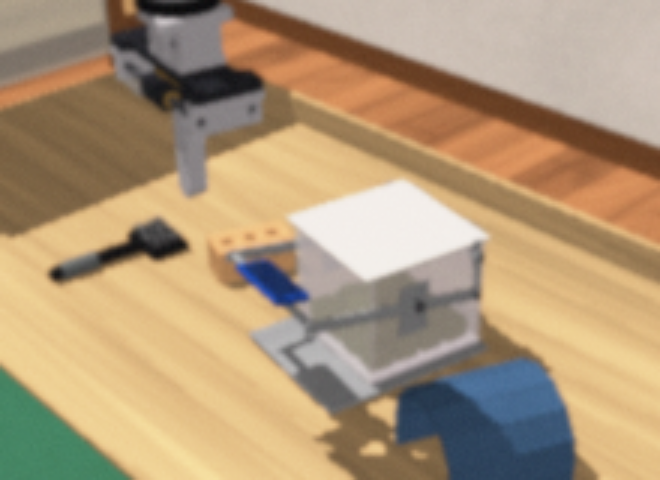

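The lid is shut (390,230), the pad is up (272,283), the hand is clear at (190,190), and the tub has not moved.

```bash
python3 -c "
from cell import manip
print(manip.sign_off())"
```

```text
the job is handed in; nothing more can be done
None
```

I pressed the lever fully down to its stop and held the lid wide open for about 2.5 s. I then eased the pad up over about 3.5 s until the lid had closed; the tub did not move, the hand ended clear, and the job is handed in.

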